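# Open the vent cover to get at the grease filter

### The job

The grease filter under the slotted vent cover needs cleaning. Pinch the grip at the front of that cover to press its release tab inward and, keeping it pressed, pivot the cover up out of its frame until it stands nearly upright, and let go so that it stays open by itself. Leave the other box's plain, unslotted cover shut.

Things in the scene. Friction and masses are not known exactly. Their poses are not given: they have to be found in the camera images.
- vent_box: Grey box 130x130 mm, 45 mm high, fixed to the worktop, foot flange 142 mm square; its flush white cover has slots over metal mesh. A like box beside it has a plain cover; which is left or right varies. Origin: centre of underside; x toward the hinge side (away from the robot), y left, z up.
- vent_grip (a point): Where to centre the fingers (shut: 44 mm up, 26 mm in front of the box): midway between two black upright blocks on the cover's tongue, each 26 mm long (x), 8 thick, 28 tall (z +-14 mm), outer faces at y = +-25 mm. Axes turn with the cover: shut, x to the hinge, y left, z up. The ridged one on +y is the release tab, that on -y a sprung thumb rest. Pinch both together along y.
- vent_hinge (a point): Middle of the slotted cover's hinge line, which runs along the box's y, near its far edge, 41 mm up. While shut, the grip lies 145 mm from it toward -x and 3 mm higher. The grip can turn between the fingers as it is carried round the hinge, so the gripper may stay upright.
- vent_cover (a joint): Angle of the slotted cover, rad: 0 shut, growing as its front edge rises, stop at 1.75 (100 degrees). A stiff hinge (0.13 N m of friction) holds it where it is left; about 2 N at the grip lift it once unlatched.
- vent_tab (a joint): Travel of the slotted cover's release tab, m: 0 at rest, 0.010 fully in toward the grip's middle. The latch is free from about 0.004; keep it in until the cover has risen 5 degrees. Springs: tab 1 N to start, 2.5 N at its stop; the thumb rest opposite gives way after the tab (2.5 to 4.6 N, 14 mm). A full squeeze brings the outer faces from 50 to 26 mm apart.
- plain_cover (a joint): Angle of the other box's plain cover, rad: 0 shut. It has the same frame, grip and tab; leave it shut.

How it is judged:
By the outcome, as a careful person would: the job done as asked, in the order asked, and still so for the second after the job is handed in, with the robot touching nothing.
It also fails if it takes over 42 s, if anything falls off the work surface, if the arm or the gripper's body presses on something with over 40 N, if the wrist force passes 120 N, or if a joint passes its speed limit or range.

### The arm

A 6-joint arm with a two-finger parallel gripper is mounted at the origin on a cart in front of the work surface, level with it; the furniture and walls round the work are solid. World frame = base frame: x ahead of the robot, y to its left, z up, the work surface at z = 0. Lengths are in m, angles in rad, forces in N, time in s.
With the tool pointing down it reaches from about 0.3 to 0.875 m from the base axis. Payload 6.4 kg.
Tool frame: the origin (TCP) lies at the very end of the fingers, on their centre line; the grasp point (between the pads) lies 19 mm behind it (ctrl.grip_point_offset is the z of the grasp point in the tool frame, in m); z points along the fingers, y is the direction in which the jaws open and shut (so a half turn about z gives the same grasp; the last joint's range is limited). The gripper opens to 85 mm and grips with 20 to 120 N. Pads are 22 mm wide; open, the fingers measure 114 mm over their backs; the gripper's body (76 mm by 85 mm) begins 54 mm behind the grasp point. The pads swing forward as they close: fully open they stand 13 mm farther back than shut.
Start: joints at [-1.389, 0.181, 1.607, -0, 1.354, -0.206], TCP at [0.217, -0.532, 0.231] pointing down, gripper open.
Joint ranges: [-2.99, 2.99], [-0.89, 2.07], [0.3, 2.58], [-1.14, 4.28], [0, 2.63], [-3.12, 3.12]. Speed limits (rad/s): [2.57, 2.57, 3.01, 3.14, 3.14, 3.14].

### API

Orientations are given as a unit quaternion [w, x, y, z].
In Python, from bench import status, cams, ctrl gives the robot as it stands.
- The arm moves only by the shell command python3 -m handwheel 'ROWS'. ROWS is JSON, a list of rows, each an object with "grip": the finger opening in cm, from 0 to 8.54; "linear": the shift along the tool's x, y, z in cm, a list of three; "rotation": the turn, a rotation vector about the tool's x, y, z in degrees, a list of three. A call has 1 to 12 rows; each row is the pose to reach, as a shift and turn from the pose commanded when the call began, along the tool's axes at that moment; what a row does not reach only later rows make up. A row lasts 1/12 s, in which the tool goes at most 41.7 mm and 7.16 degrees, less where a joint would pass 70% of its speed; a pose out of reach is approached as far as the arm can. A call with a gripper value outside its range is refused whole. The fingers move at their own pace and stop on an object; the grip force is fixed at half the most. Time passes only in rows, so rows that repeat a pose let the fingers close. It gives the time, the measured TCP pose, the force and the opening at its end, in the units of the state.
- status.get_obs(): the state, without advancing time (a new reading comes with each control period).
- cams.camera(name): name is "scene" or "side" or "wrist"; returns the picture (420x560x3 uint8, red, green, blue); there is no depth.
- cams.camera_info(name): a dict with "fovy" (degrees; the focal length in pixels is half the picture's height over the tangent of half this angle, whatever the lens; pixels are square), "cx", "cy" (the principal point, pixels), "k1" (the pictures are not rectified: a ray, as slopes to the right and down, at radius r is drawn at 1 + k1 r^2 times it, then the intrinsics apply), "world_from_camera" (4x4, takes a point from camera to world coordinates); the wrist camera has in their place "mount" (4x4, takes a point from camera to tool coordinates, whose origin is the TCP and whose axes are the flange's). Camera axes: x right, y down, z forward; pixel columns grow to the right and rows downward; lengths in m; the calibration is good to about 2 mm. A picture is of the moment at which its call begins: read the wrist's pose just before it. camera_info takes no time and is no camera call.
- ctrl.hand_in(): hands the job in, once; it reports no verdict.
The state is a dict: "time_s": time; "q": joint angles; "dq": joint speeds; "joint_efforts": joint torques, N m; "eef_pos": TCP position; "eef_rot": TCP orientation; "wrist_force": force on the tool from outside, world axes, zero at the start; "torque": the same for the moment, N m; "opening": opening from 0.0 (shut) to 1.0 (fully open).
Only numpy, scipy, OpenCV 4.12 (cv2) and the standard library are available. Lean on these libraries where they do the work, as an engineer would, in place of code of your own. Each camera call takes 0.05 s, during which the arm holds its last target.

## Working session

There is one attempt and no reset: what is moved stays moved. The work goes in short steps, Python scripts to look and compute and a shell command to move; the robot and the scene stay as the last step left them, time stands still between calls to the robot, and variables do not carry over. Pictures are saved under pics/ and viewed, and the job is handed in when it is done.

```bash
mkdir -p pics; ls
python3 - <<'E'
from bench import status,cams,ctrl
import cv2
for n in ["scene","side","wrist"]:
    if n=="wrist": print(status.get_obs())
    im=cams.camera(n); cv2.imwrite(f"pics/{n}0.png",im[:,:,::-1]); print(n,cams.camera_info(n))
print(ctrl.grip_point_offset)
E
```

```text
pics
scene {'fovy': 49.40362844861089, 'cx': 278.73139230650906, 'cy': 203.85475469241823, 'k1': 0.04527533166905698, 'world_from_camera': array([[ 0.65233557, -0.42715034,  0.62609974,  0.00133963],
       [-0.75751657, -0.34014939,  0.55719569, -0.47837165],
       [-0.02503888, -0.8377595 , -0.54546501,  0.53443829],
       [ 0.        ,  0.        ,  0.        ,  1.        ]])}
side {'fovy': 49.14982549758281, 'cx': 282.60416866429244, 'cy': 210.2372303179441, 'k1': 0.021934581641499053, 'world_from_camera': array([[-0.9896481 , -0.09840516,  0.10446565,  0.45805576],
       [-0.14309933,  0.62123035, -0.77045145,  0.67732567],
       [ 0.01091917, -0.77742477, -0.62888115,  0.62537888],
       [ 0.        ,  0.        ,  0.        ,  1.        ]])}
{'time_s': 0.1, 'q': array([-1.38933275e+00,  1.81462359e-01,  1.60790847e+00, -2.37990328e-07,
        1.35376564e+00, -2.06322694e-01]), 'dq': array([-9.98866709e-04, -2.42910525e-03, -2.26479587e-03,  1.03671543e-05,
        3.20929967e-04,  2.26428997e-04]), 'joint_efforts': array([ 8.79625486e-05, -4.45873725e+01, -3.52237630e+01, -2.53725229e-04,
        4.14669776e-03,  8.44243544e-06]), 'eef_pos': array([ 0.21734504, -0.5318159 ,  0.23047647]), 'eef_rot': array([-7.71847067e-04,  9.81261245e-01,  1.92680495e-01,  9.47802122e-06]), 'wrist_force': array([-0.44418133, -0.50854434, -0.68236397]), 'torque': array([-0.01602956,  0.05638217, -0.01588147]), 'opening': 0.9974045170024003}
wrist {'fovy': 64.9330694413157, 'cx': 277.91819249536826, 'cy': 208.5443763273239, 'k1': -0.03606282320090547, 'mount': array([[-7.05129277e-04, -9.62101091e-01, -2.72692124e-01,
         6.86222669e-02],
       [ 9.99999650e-01, -8.01429464e-04,  2.41763975e-04,
         3.49309362e-04],
       [-4.51144886e-04, -2.72691858e-01,  9.62101319e-01,
        -1.44267591e-01],
       [ 0.00000000e+00,  0.00000000e+00,  0.00000000e+00,
         1.00000000e+00]])}
-0.0187
```

View pics/scene0.png

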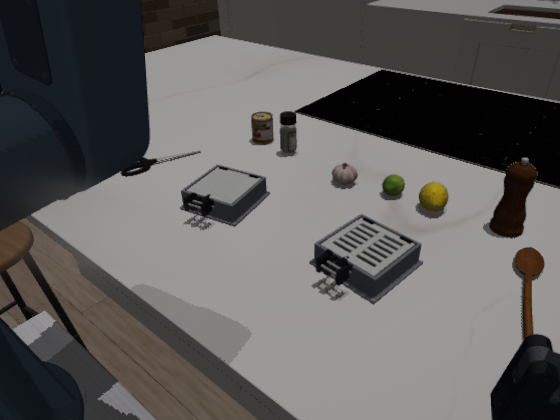

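View pics/side0.png

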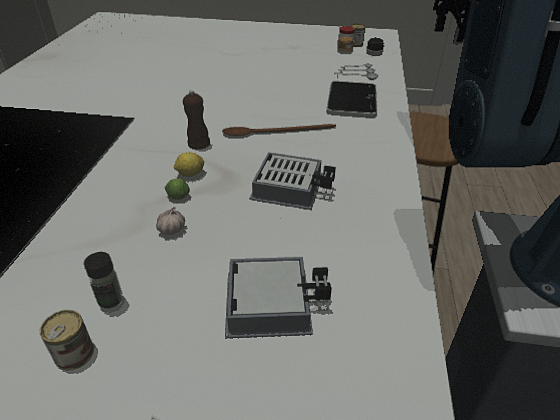

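View pics/wrist0.png

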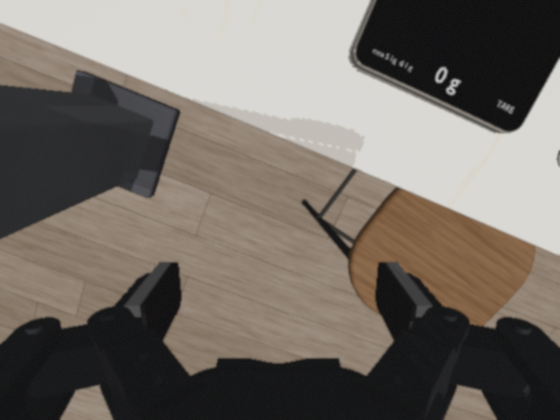

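The slotted box is at scene pixel ~(367,250) and side pixel ~(288,178). The plain one is at ~(225,190) in scene. The grips are the black blocks at ~(333,266) in scene and ~(326,176) in side. I'll zoom in to measure.

```bash
cat > h.py <<'E'
import numpy as np, cv2
from scipy.spatial.transform import Rotation as R
from bench import status,cams,ctrl
def T_tool(o):
    T=np.eye(4); q=o["eef_rot"]; T[:3,:3]=R.from_quat([q[1],q[2],q[3],q[0]]).as_matrix(); T[:3,3]=o["eef_pos"]; return T
def cam(n,o=None):
    i=cams.camera_info(n); f=210/np.tan(np.radians(i["fovy"]/2))
    W=i["world_from_camera"] if n!="wrist" else T_tool(o)@i["mount"]
    return i,f,W
def ray(n,uv,o=None):
    i,f,W=cam(n,o); d=np.array([(uv[0]-i["cx"])/f,(uv[1]-i["cy"])/f]); s=d.copy()
    for _ in range(20): s=d/(1+i["k1"]*(s@s))
    v=W[:3,:3]@np.array([s[0],s[1],1]); return W[:3,3],v/np.linalg.norm(v)
def onz(n,uv,z,o=None):
    c,v=ray(n,uv,o); return c+v*(z-c[2])/v[2]
def proj(n,P,o=None):
    i,f,W=cam(n,o); p=W[:3,:3].T@(np.array(P)-W[:3,3]); s=p[:2]/p[2]; s=s*(1+i["k1"]*(s@s)); return s*f+[i["cx"],i["cy"]]
def tri(obs):
    A=np.zeros((3,3));b=np.zeros(3)
    for c,v in obs:
        M=np.eye(3)-np.outer(v,v);A+=M;b+=M@c
    return np.linalg.solve(A,b)
E
python3 - <<'E'
import cv2
a=cv2.imread("pics/scene0.png")[205:305,300:430]; cv2.imwrite("pics/sz.png",cv2.resize(a,None,fx=6,fy=6,interpolation=cv2.INTER_CUBIC))
a=cv2.imread("pics/side0.png")[145:215,240:345]; cv2.imwrite("pics/dz.png",cv2.resize(a,None,fx=7,fy=7,interpolation=cv2.INTER_CUBIC))
E
```

```text
(no output)
```

View pics/sz.png

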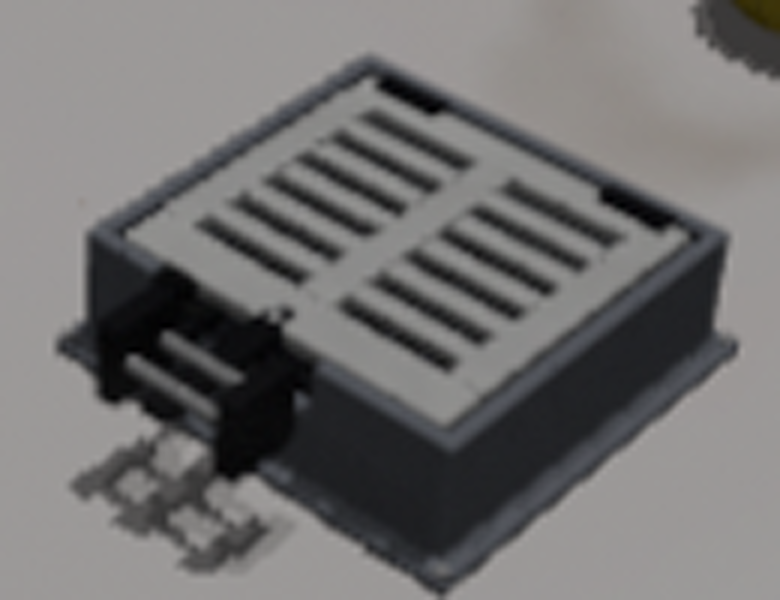

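View pics/dz.png

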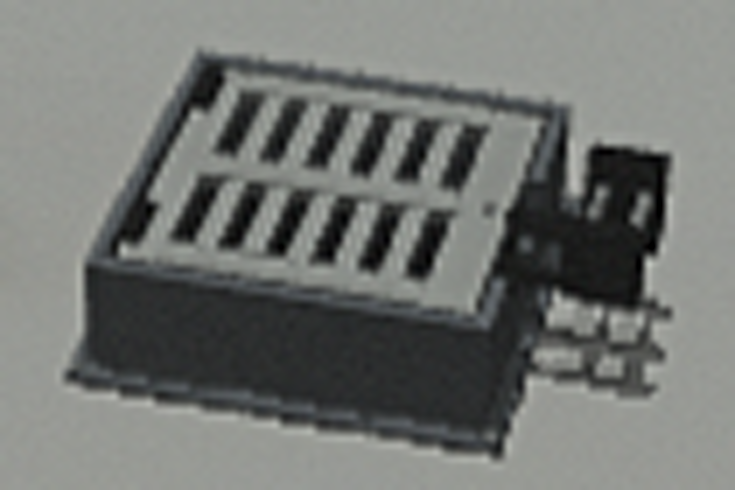

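Run:
```python
from h import *
S=lambda x,y:(300+(x+.5)/6-.5,205+(y+.5)/6-.5)
D=lambda x,y:(240+(x+.5)/7-.5,145+(y+.5)/7-.5)
# order: FL(far,left) NL NR FR  (near=-x)
sc=dict(FL=(370,58),NL=(88,238),NR=(450,447),FR=(727,240))
sd=dict(FR=(200,53),NR=(567,108),FL=(90,262),NL=(487,325))
a={k:onz("scene",S(*v),.045) for k,v in sc.items()}
b={k:onz("side",D(*v),.045) for k,v in sd.items()}
for nm,d in (("scene",a),("side",b)):
    c=sum(d.values())/4; x=(d['FL']+d['FR']-d['NL']-d['NR'])/2; y=(d['FL']+d['NL']-d['FR']-d['NR'])/2
    print(nm,c.round(4),"xlen",np.linalg.norm(x),"ylen",np.linalg.norm(y),"yaw",np.degrees(np.arctan2(x[1],x[0])),np.degrees(np.arctan2(-y[0],y[1])))
    print({k:v[:2].round(3) for k,v in d.items()})
for k,v in dict(L=(60,348),R=(735,350),N=(445,595)).items(): print(k,onz("scene",S(*v),.0)[:2].round(4))
for k in a: print(k,tri([ray("scene",S(*sc[k])),ray("side",D(*sd[k]))]).round(4))
o=status.get_obs(); print(T_tool(o).round(3))
```

```text
scene [ 0.5622 -0.1795  0.045 ] xlen 0.12684512274967605 ylen 0.12664294735705375 yaw -6.65537760294123 -5.917717344664905
{'FL': array([ 0.633, -0.123]), 'NL': array([ 0.505, -0.11 ]), 'NR': array([ 0.494, -0.235]), 'FR': array([ 0.618, -0.25 ])}
side [ 0.5638 -0.176   0.045 ] xlen 0.12633033419714396 ylen 0.12607961960118685 yaw -6.276696877384469 -6.280263148347724
{'FR': array([ 0.62 , -0.246]), 'NR': array([ 0.494, -0.231]), 'FL': array([ 0.633, -0.12 ]), 'NL': array([ 0.508, -0.107])}
L [ 0.5035 -0.101 ]
R [ 0.6278 -0.2546]
N [ 0.4884 -0.2407]
FL [ 0.634  -0.1224  0.0436]
NL [ 0.5076 -0.1082  0.0432]
NR [ 0.4943 -0.234   0.0438]
FR [ 0.6205 -0.2493  0.0428]
[[ 0.926  0.378 -0.     0.217]
 [ 0.378 -0.926  0.001 -0.532]
 [ 0.    -0.001 -1.     0.231]
 [ 0.     0.     0.     1.   ]]
```

```bash
python3 -m handwheel '[{"grip":8.5,"linear":[3,-2,0.5],"rotation":[0,0,3]},{"grip":8.5,"linear":[6,-4,1],"rotation":[0,0,6]},{"grip":8.5,"linear":[9.5,-6,1.5],"rotation":[0,0,9]},{"grip":8.5,"linear":[13,-8,2],"rotation":[0,0,12]},{"grip":8.5,"linear":[16.5,-10.5,2.5],"rotation":[0,0,15]},{"grip":8.5,"linear":[20,-13,3],"rotation":[0,0,18]},{"grip":8.5,"linear":[23.5,-15,3.5],"rotation":[0,0,21]},{"grip":8.5,"linear":[27,-17.5,4],"rotation":[0,0,24]},{"grip":8.5,"linear":[30.5,-19.5,4.5],"rotation":[0,0,26]},{"grip":8.5,"linear":[33.5,-21.5,5],"rotation":[0,0,28.5]},{"grip":8.5,"linear":[36,-23,5.5],"rotation":[0,0,28.5]},{"grip":8.5,"linear":[37.4,-24,6],"rotation":[0,0,28.5]}]'
python3 -m handwheel '[{"grip":8.5,"linear":[0,0,0],"rotation":[0,0,0]},{"grip":8.5,"linear":[0,0,0],"rotation":[0,0,0]}]'
python3 - <<'E'
from h import *
import pickle
o=status.get_obs(); im=cams.camera("wrist"); pickle.dump(o,open("o1.pkl","wb"))
cv2.imwrite("pics/w1.png",im[:,:,::-1]); print(T_tool(o).round(4),o["time_s"])
for P in [(.4725,-.168,.044)]: print(proj("wrist",P,o))
E
```

```text
time_s: 1.15
eef_pos: [0.4743, -0.1657, 0.171]
eef_rot: [-0.0, 0.999, -0.054, 0.0]
wrist_force: [0.5, -0.3, -1.6]
opening: 0.995
time_s: 1.32
eef_pos: [0.4728, -0.1678, 0.1708]
eef_rot: [-0.0, 0.999, -0.054, -0.001]
wrist_force: [-0.9, 0.3, -0.6]
opening: 0.994
[[ 9.943e-01 -1.069e-01 -1.200e-03  4.728e-01]
 [-1.069e-01 -9.943e-01  4.000e-04 -1.678e-01]
 [-1.300e-03 -3.000e-04 -1.000e+00  1.708e-01]
 [ 0.000e+00  0.000e+00  0.000e+00  1.000e+00]] 1.3167
[277.54761363 199.68575459]
```

View pics/w1.png

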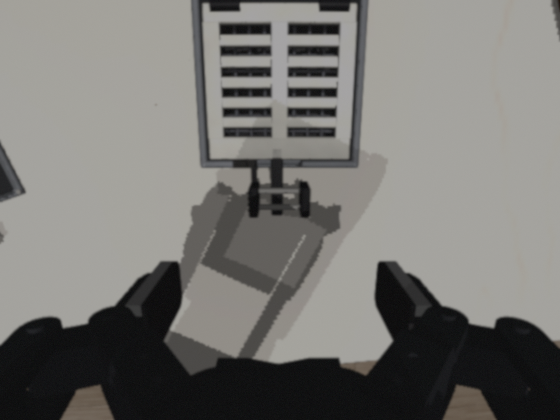

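The grip's two blocks are at wrist pixels ~(253,198) and (304,198), so its middle is at ~(279,199). I predicted (277.5,200), which agrees to about 1 mm. The frame edges are square to the gripper, so I'll descend.

```bash
python3 -m handwheel '[{"grip":8.5,"linear":[0,-0.1,2],"rotation":[0,0,0]},{"grip":8.5,"linear":[0,-0.1,5],"rotation":[0,0,0]},{"grip":8.5,"linear":[0,-0.1,8],"rotation":[0,0,0]},{"grip":8.5,"linear":[0,-0.1,11],"rotation":[0,0,0]},{"grip":8.5,"linear":[0,-0.1,13],"rotation":[0,0,0]},{"grip":8.5,"linear":[0,-0.1,14.2],"rotation":[0,0,0]},{"grip":8.5,"linear":[0,-0.1,14.2],"rotation":[0,0,0]},{"grip":8.5,"linear":[0,-0.1,14.2],"rotation":[0,0,0]}]'
python3 - <<'E'
from h import *
o=status.get_obs(); print(T_tool(o)[:3,3].round(4))
for n in ("wrist","scene"):
    im=cams.camera(n); 
    if n=="scene": im=cv2.resize(im[180:330,270:450],None,fx=4,fy=4)
    cv2.imwrite(f"pics/{n}2.png",im[:,:,::-1])
E
```

```text
time_s: 2.03
eef_pos: [0.4724, -0.1687, 0.0292]
eef_rot: [-0.0, 0.998, -0.056, -0.001]
wrist_force: [0.2, 0.4, 1.4]
opening: 0.994
[ 0.4724 -0.1687  0.0292]
```

View pics/wrist2.png

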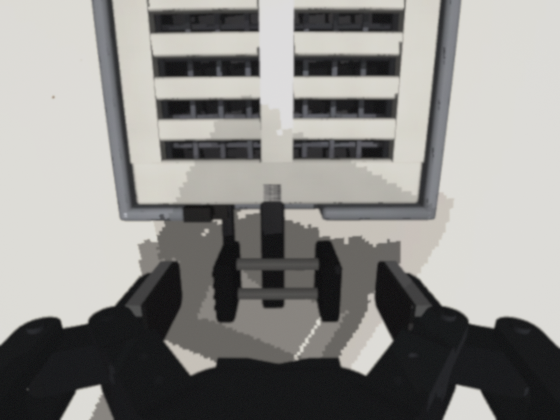

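View pics/scene2.png

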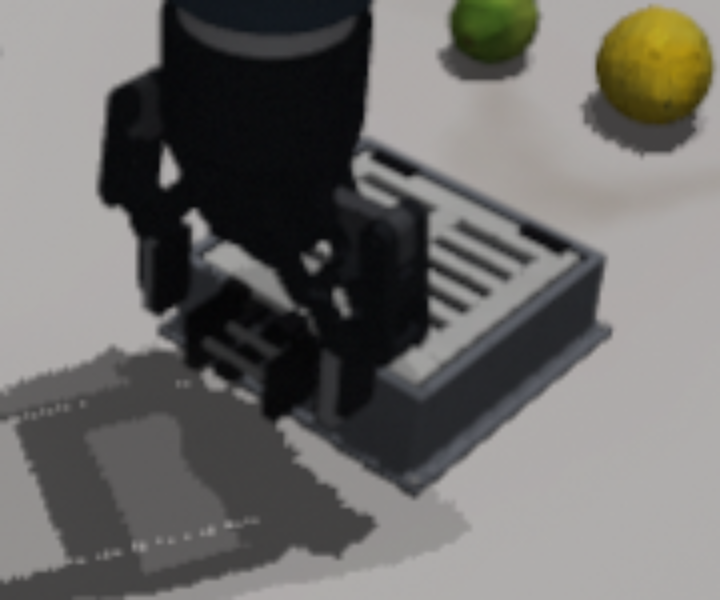

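Run:
```python
from h import *
o=status.get_obs(); T=T_tool(o); print(T[:3,3].round(4))
ex=np.array([.9943,-.107,0]);ey=np.array([.107,.9943,0])
im=cv2.imread("pics/wrist2.png"); cv2.imwrite("pics/wz.png",cv2.resize(im[200:360,140:420],None,fx=2.8,fy=2.8,interpolation=cv2.INTER_CUBIC))
for uv in [(216,242),(238,242),(318,242),(340,242),(216,320),(340,318)]:
    d=onz("wrist",uv,.058,o)-T[:3,3]; print(uv,(d@ex*1e3).round(1),(d@ey*1e3).round(1))
for uv in [(126,215),(436,215)]:
    d=onz("wrist",uv,.045,o)-T[:3,3]; print(uv,(d@ex*1e3).round(1),(d@ey*1e3).round(1))
```

```text
[ 0.4737 -0.169   0.0306]
(216, 242) 22.6 22.8
(238, 242) 22.6 14.5
(318, 242) 22.4 -15.9
(340, 242) 22.4 -24.2
(216, 320) -11.6 24.8
(340, 318) -10.9 -25.9
(126, 215) 29.6 62.2
(436, 215) 29.0 -66.3
```

View pics/wz.png

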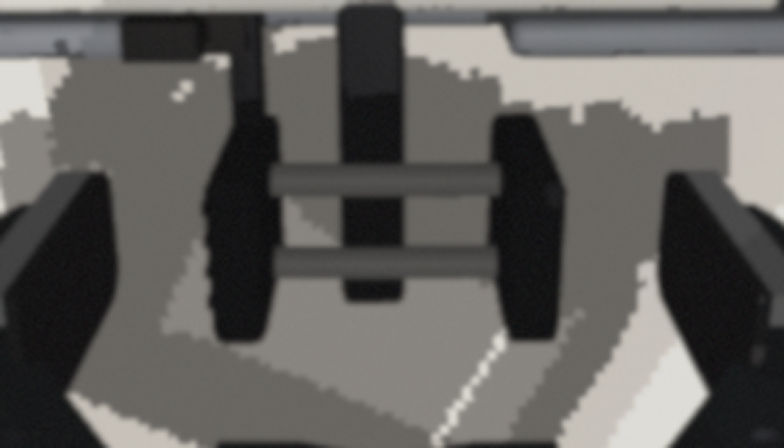

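```bash
python3 -m handwheel '[{"grip":5.5,"linear":[0,-0.1,0],"rotation":[0,0,0]},{"grip":4.5,"linear":[0,-0.1,0],"rotation":[0,0,0]},{"grip":4,"linear":[0,-0.1,0],"rotation":[0,0,0]},{"grip":3.5,"linear":[0,-0.1,0],"rotation":[0,0,0]},{"grip":3,"linear":[0,-0.1,0],"rotation":[0,0,0]},{"grip":2.4,"linear":[0,-0.1,0],"rotation":[0,0,0]},{"grip":2.4,"linear":[0,-0.1,0],"rotation":[0,0,0]},{"grip":2.4,"linear":[0,-0.1,0],"rotation":[0,0,0]},{"grip":2.4,"linear":[0,-0.1,0],"rotation":[0,0,0]},{"grip":2.4,"linear":[0,-0.1,0],"rotation":[0,0,0]},{"grip":2.4,"linear":[0,-0.1,0],"rotation":[0,0,0]},{"grip":2.4,"linear":[0,-0.1,0],"rotation":[0,0,0]}]'
python3 - <<'E'
from h import *
o=status.get_obs(); print(T_tool(o)[:3,3].round(4),o["opening"]*85.4,o["wrist_force"])
im=cams.camera("wrist"); cv2.imwrite("pics/w3.png",cv2.resize(im[200:360,140:420],None,fx=2.8,fy=2.8)[:,:,::-1])
E
```

```text
time_s: 3.13
eef_pos: [0.4739, -0.1668, 0.0301]
eef_rot: [0.0, 0.999, -0.055, 0.001]
wrist_force: [-1.3, 0.3, 7.6]
opening: 0.285
[ 0.4739 -0.1668  0.0301] 24.31456778612475 [-1.33292413  0.26579692  7.63729894]
```

View pics/w3.png

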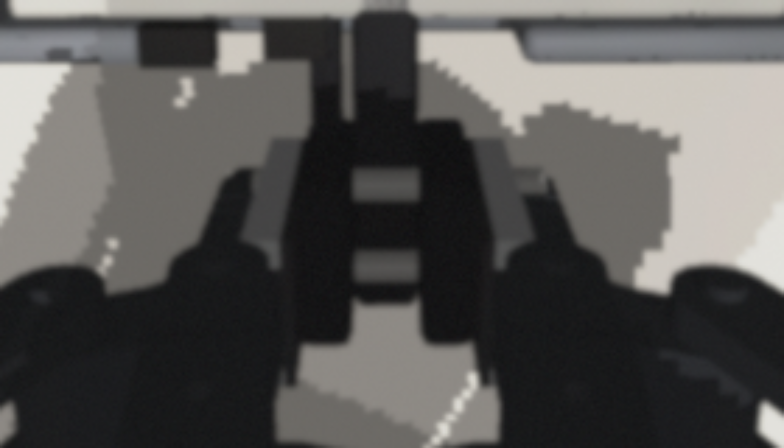

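Run:
```python
import numpy as np
f=lambda d:np.array([14.5*(1-np.cos(d))+.7*np.sin(d),14.5*np.sin(d)-.7*(1-np.cos(d))])
for a,l in ((0,[1,2,4,6,9,12,15,18,20]),(20,range(24,69,4)),(20,[20]),(64,[68,72,75,78,80,82,84,86,88])):
    print(a,[(t,*(f(np.radians(t))-f(np.radians(a))).round(2)) for t in l])
```

```text
0 [(1, np.float64(0.01), np.float64(0.25)), (2, np.float64(0.03), np.float64(0.51)), (4, np.float64(0.08), np.float64(1.01)), (6, np.float64(0.15), np.float64(1.51)), (9, np.float64(0.29), np.float64(2.26)), (12, np.float64(0.46), np.float64(3.0)), (15, np.float64(0.68), np.float64(3.73)), (18, np.float64(0.93), np.float64(4.45)), (20, np.float64(1.11), np.float64(4.92))]
20 [(24, np.float64(0.42), np.float64(0.92)), (28, np.float64(0.91), np.float64(1.81)), (32, np.float64(1.46), np.float64(2.66)), (36, np.float64(2.07), np.float64(3.47)), (40, np.float64(2.73), np.float64(4.24)), (44, np.float64(3.44), np.float64(4.96)), (48, np.float64(4.2), np.float64(5.63)), (52, np.float64(5.01), np.float64(6.24)), (56, np.float64(5.86), np.float64(6.8)), (60, np.float64(6.74), np.float64(7.29)), (64, np.float64(7.66), np.float64(7.72)), (68, np.float64(8.6), np.float64(8.09))]
20 [(20, np.float64(0.0), np.float64(0.0))]
64 [(68, np.float64(0.94), np.float64(0.37)), (72, np.float64(1.91), np.float64(0.67)), (75, np.float64(2.65), np.float64(0.85)), (78, np.float64(3.4), np.float64(0.99)), (80, np.float64(3.9), np.float64(1.06)), (82, np.float64(4.4), np.float64(1.12)), (84, np.float64(4.91), np.float64(1.15)), (86, np.float64(5.41), np.float64(1.17)), (88, np.float64(5.92), np.float64(1.18))]
```

```bash
python3 -m handwheel '[{"grip":1.5,"linear":[0,0,0],"rotation":[0,0,0]},{"grip":1.5,"linear":[0,0,0],"rotation":[0,0,0]},{"grip":1.5,"linear":[0,0,0],"rotation":[0,0,0]},{"grip":1.5,"linear":[0.01,0,-0.25],"rotation":[0,0,0]},{"grip":1.5,"linear":[0.03,0,-0.5],"rotation":[0,0,0]},{"grip":1.5,"linear":[0.08,0,-1.0],"rotation":[0,0,0]},{"grip":1.5,"linear":[0.15,0,-1.5],"rotation":[0,0,0]},{"grip":1.5,"linear":[0.29,0,-2.25],"rotation":[0,0,0]},{"grip":1.5,"linear":[0.46,0,-3.0],"rotation":[0,0,0]},{"grip":1.5,"linear":[0.68,0,-3.73],"rotation":[0,0,0]},{"grip":1.5,"linear":[0.93,0,-4.45],"rotation":[0,0,0]},{"grip":1.5,"linear":[1.11,0,-4.92],"rotation":[0,0,0]}]'
python3 - <<'E'
from h import *
o=status.get_obs(); print(T_tool(o)[:3,3].round(4),o["opening"]*85.4,o["wrist_force"],o["torque"])
im=cams.camera("side"); cv2.imwrite("pics/d4.png",cv2.resize(im[80:230,230:430],None,fx=4,fy=4)[:,:,::-1])
E
```

```text
time_s: 4.18
eef_pos: [0.4829, -0.1682, 0.0781]
eef_rot: [0.0, 0.999, -0.055, -0.002]
wrist_force: [-2.1, -6.0, -4.3]
opening: 0.215
[ 0.4829 -0.1682  0.0781] 18.357083847028147 [-2.06658893 -6.03446828 -4.33258185] [-0.72729293  0.66148126  0.18427224]
```

View pics/d4.png

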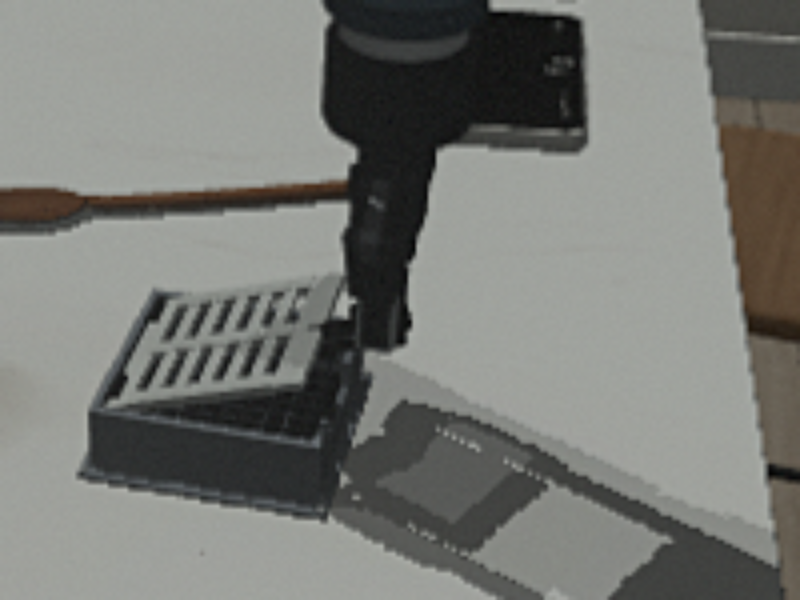

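The cover is unlatched and tilted up about 20° (side crop ~(320,300)), with the fingers on the grip. I'll continue round the arc.

```bash
python3 -m handwheel '[{"grip":1.5,"linear":[0.42,0.05,-0.92],"rotation":[0,0,0]},{"grip":1.5,"linear":[0.91,0.05,-1.81],"rotation":[0,0,0]},{"grip":1.5,"linear":[1.46,0.05,-2.66],"rotation":[0,0,0]},{"grip":1.5,"linear":[2.07,0.05,-3.47],"rotation":[0,0,0]},{"grip":1.5,"linear":[2.73,0.05,-4.24],"rotation":[0,0,0]},{"grip":1.5,"linear":[3.44,0.05,-4.96],"rotation":[0,0,0]},{"grip":1.5,"linear":[4.2,0.05,-5.63],"rotation":[0,0,0]},{"grip":1.5,"linear":[5.01,0.05,-6.24],"rotation":[0,0,0]},{"grip":1.5,"linear":[5.86,0.05,-6.8],"rotation":[0,0,0]},{"grip":1.5,"linear":[6.74,0.05,-7.29],"rotation":[0,0,0]},{"grip":1.5,"linear":[7.66,0.05,-7.72],"rotation":[0,0,0]}]'
python3 - <<'E'
from h import *
o=status.get_obs(); print(T_tool(o)[:3,3].round(4),o["opening"]*85.4,o["wrist_force"],o["torque"])
im=cams.camera("side"); cv2.imwrite("pics/d5.png",cv2.resize(im[80:230,230:430],None,fx=4,fy=4)[:,:,::-1])
E
```

```text
time_s: 5.15
eef_pos: [0.558, -0.1766, 0.1559]
eef_rot: [-0.0, 0.999, -0.055, -0.003]
wrist_force: [-11.0, -1.4, 8.8]
opening: 0.213
[ 0.558  -0.1766  0.1559] 18.17114142279358 [-10.98182036  -1.35862165   8.81231676] [0.08203581 2.24678483 0.13993062]
```

View pics/d5.png

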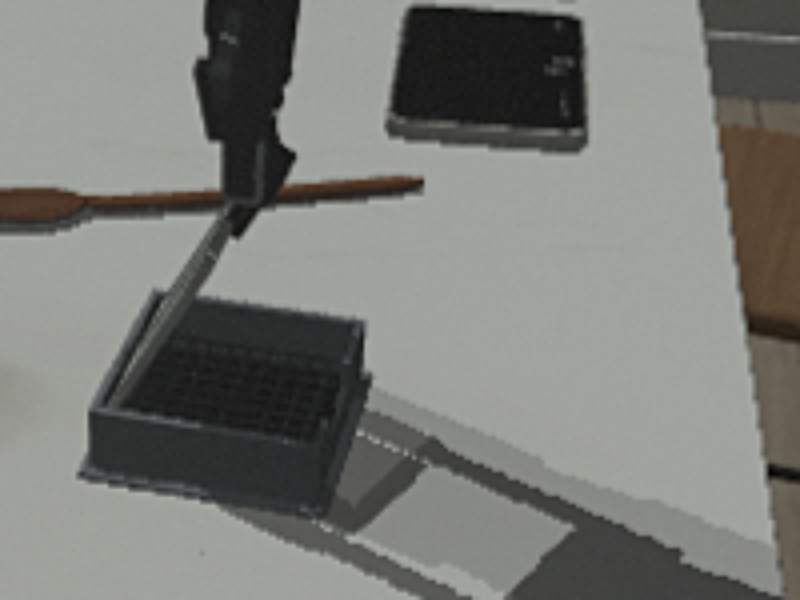

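```bash
python3 -m handwheel '[{"grip":1.5,"linear":[0.5,0,-0.25],"rotation":[0,0,0]},{"grip":1.5,"linear":[0.94,0,-0.5],"rotation":[0,0,0]},{"grip":1.5,"linear":[1.42,0,-0.68],"rotation":[0,0,0]},{"grip":1.5,"linear":[1.91,0,-0.85],"rotation":[0,0,0]},{"grip":1.5,"linear":[2.65,0,-1.05],"rotation":[0,0,0]},{"grip":1.5,"linear":[3.4,0,-1.2],"rotation":[0,0,0]},{"grip":1.5,"linear":[3.9,0,-1.26],"rotation":[0,0,0]},{"grip":1.5,"linear":[4.4,0,-1.32],"rotation":[0,0,0]},{"grip":1.5,"linear":[4.91,0,-1.35],"rotation":[0,0,0]},{"grip":1.5,"linear":[5.41,0,-1.37],"rotation":[0,0,0]},{"grip":1.5,"linear":[5.41,0,-1.37],"rotation":[0,0,0]}]'
python3 - <<'E'
from h import *
o=status.get_obs(); print(T_tool(o)[:3,3].round(4),o["opening"]*85.4,o["wrist_force"],o["torque"])
im=cams.camera("side"); cv2.imwrite("pics/d6.png",cv2.resize(im[80:230,230:430],None,fx=4,fy=4)[:,:,::-1])
E
```

```text
time_s: 6.12
eef_pos: [0.6142, -0.1827, 0.1698]
eef_rot: [-0.0, 0.999, -0.055, -0.0]
wrist_force: [-1.4, -1.6, 5.8]
opening: 0.21
[ 0.6142 -0.1827  0.1698] 17.948906885705757 [-1.43251731 -1.59677555  5.8333788 ] [0.00417028 0.53907443 0.08314879]
```

View pics/d6.png

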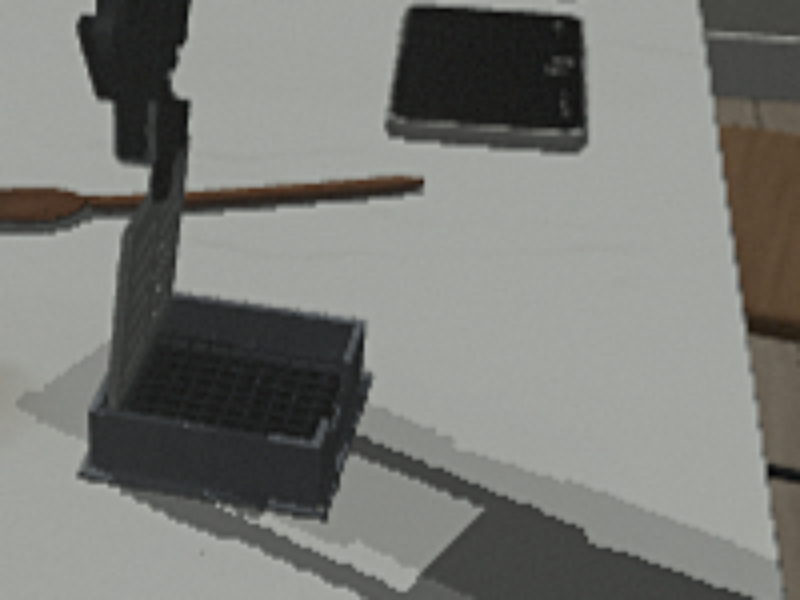

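The cover stands almost upright. I'll open the fingers, then lift straight up.

```bash
python3 -m handwheel '[{"grip":2.5,"linear":[0,0,0],"rotation":[0,0,0]},{"grip":3.2,"linear":[0,0,0],"rotation":[0,0,0]},{"grip":4,"linear":[0,0,0],"rotation":[0,0,0]},{"grip":5,"linear":[0,0,0],"rotation":[0,0,0]},{"grip":6,"linear":[0,0,0],"rotation":[0,0,0]},{"grip":7,"linear":[0,0,0],"rotation":[0,0,0]},{"grip":8,"linear":[0,0,0],"rotation":[0,0,0]},{"grip":8.5,"linear":[0,0,0],"rotation":[0,0,0]},{"grip":8.5,"linear":[0,0,0],"rotation":[0,0,0]},{"grip":8.5,"linear":[0,0,0],"rotation":[0,0,0]}]'
python3 - <<'E'
from h import *
o=status.get_obs(); print(T_tool(o)[:3,3].round(4),o["opening"]*85.4,o["wrist_force"],o["torque"])
im=cams.camera("wrist"); cv2.imwrite("pics/w7.png",im[:,:,::-1])
im=cams.camera("scene"); cv2.imwrite("pics/s7.png",im[:,:,::-1])
E
```

```text
time_s: 7.0
eef_pos: [0.6141, -0.1827, 0.1696]
eef_rot: [-0.0, 0.998, -0.055, 0.0]
wrist_force: [-0.3, 0.5, 0.1]
opening: 0.99
[ 0.6141 -0.1827  0.1696] 84.56097326733503 [-0.29905696  0.52410837  0.06411058] [ 0.02521183  0.02056153 -0.0325073 ]
```

View pics/w7.png

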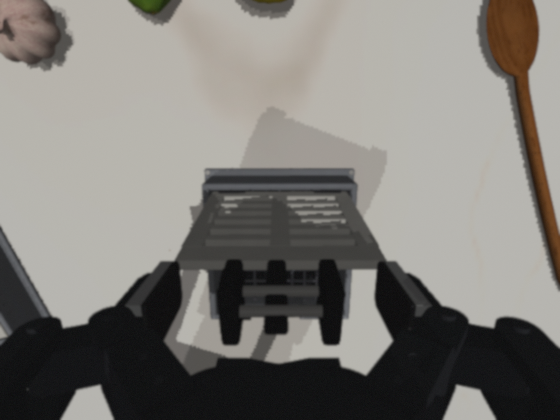

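View pics/s7.png

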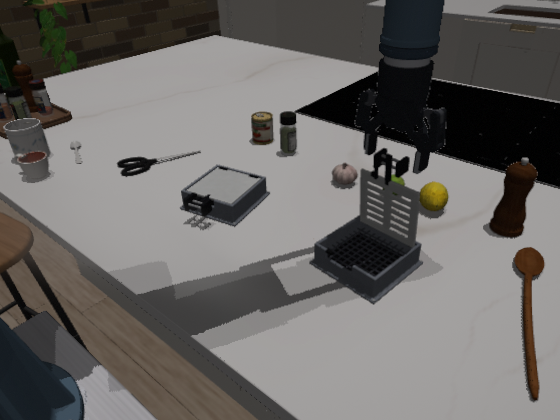

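The fingers are clear on both sides of the grip (wrist pixels ~(231,300) and (331,300)), and the cover stands. Now I'll withdraw upward.

```bash
python3 -m handwheel '[{"grip":8.5,"linear":[0,0,-0.7],"rotation":[0,0,0]},{"grip":8.5,"linear":[0,0,-2],"rotation":[0,0,0]},{"grip":8.5,"linear":[0,0,-4],"rotation":[0,0,0]},{"grip":8.5,"linear":[0,0,-6],"rotation":[0,0,0]},{"grip":8.5,"linear":[0,0,-8],"rotation":[0,0,0]},{"grip":8.5,"linear":[0,0,-10],"rotation":[0,0,0]},{"grip":8.5,"linear":[0,0,-11],"rotation":[0,0,0]},{"grip":8.5,"linear":[0,0,-11],"rotation":[0,0,0]},{"grip":8.5,"linear":[0,0,-11],"rotation":[0,0,0]},{"grip":8.5,"linear":[0,0,-11],"rotation":[0,0,0]}]'
python3 - <<'E'
from h import *
for n in("scene","side"):
    im=cams.camera(n); cv2.imwrite(f"pics/{n}8.png",im[:,:,::-1])
    a=im[100:300,300:440] if n=="scene" else im[80:230,230:350]
    cv2.imwrite(f"pics/{n}8z.png",cv2.resize(a,None,fx=3 if n=="scene" else 4,fy=3 if n=="scene" else 4)[:,:,::-1])
E
```

```text
time_s: 7.93
eef_pos: [0.6135, -0.1825, 0.2781]
eef_rot: [-0.0, 0.998, -0.055, -0.001]
wrist_force: [0.2, -0.5, -0.3]
opening: 0.996
```

View pics/scene8z.png

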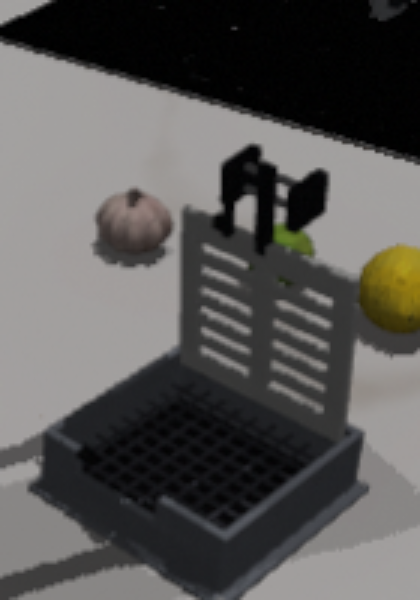

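View pics/side8.png

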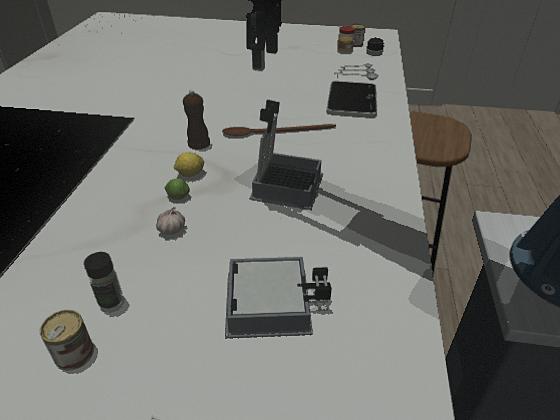

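Run:
```python
from h import *
ex=np.array([.9942,-.1075,0]);ey=np.array([.1075,.9942,0]); C=np.array([.563,-.178,0]); H=C+54*.001*ex+[0,0,.041]
# grip centre between blocks, in plane y_box=0 ; scene zoom blocks L(240,178) R(308,200)
for n,uv in (("scene",(300+264/3,100+205/3)),("side",(269,111))):
    c,v=ray(n,uv)
    if n=="scene":
        t=((H-c)@ey)/(v@ey); p=c+t*v-H; print("mid-tongue",(p@ex).round(4),p[2].round(4),np.degrees(np.arctan2(p[2],-p@ex)))
    else: print("tri",[ (q@ex, q@ey, q[2], np.degrees(np.arctan2(q[2],-q@ex))) for q in [tri([(c,v),ray("scene",(300+274/3,100+189/3))])-H]])
```

```text
mid-tongue -0.016 0.1356 83.2725689660531
tri [(np.float64(-0.010211961191623356), np.float64(-0.0011005383312261874), np.float64(0.14328291877259655), np.float64(85.92334804981708))]
```

```bash
python3 -c "
from bench import ctrl
print(ctrl.hand_in())"
```

```text
the job is handed in; nothing more can be done
None
```

The slotted vent cover is open and stands nearly upright by itself. I pinched its grip to press the release tab, kept it pressed while swinging the cover up, then let go and withdrew about 11 cm above it. I handed the job in at about 8 s of the 42 s allowed.

- **Cover angle:** after release, two estimates from the camera images gave about 83° and 86°.
- **Contact:** the robot was touching nothing, with a wrist force under 1 N. The highest reading between moves was about 14 N, while the cover was swinging up.
- **Plain cover:** it still looks shut in the last side view, and nothing else in that view had moved.
- **One reading that disagreed:** the gripper opening, taken as a linear scale, read about 18 mm when the grip was fully squeezed, against the expected 26 mm. I put this down to a non-linear reading, since the cover unlatched and stayed held.

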